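Dip basket of slab glass from the sloping draining rack into the soaking pan

ROBOT

A 6-joint arm with a two-finger parallel gripper is mounted at the origin on the work surface. World frame = base frame: x ahead of the robot, y to its left, z up, the work surface at z = 0. Lengths are in m, angles in degrees, forces in N, time in s.
With the tool pointing down it reaches from about 0.3 to 0.75 m from the base axis. Payload 8.5 kg.
Tool frame: the origin (TCP) lies on the centre line of the jaws, within the pads' length; the fingertips stand 19 mm ahead of it and the grasp point (between the pads) is the TCP; z points along the fingers, x is the direction in which the jaws open and shut, and the axes are right-handed (so a half turn about z gives the same grasp; the last joint's range is limited). The gripper opens to 85 mm and grips with 20 to 120 N. Pads are 22 mm wide; open, the fingers measure 114 mm over their backs; the gripper's body (76 mm by 85 mm) begins 54 mm behind the grasp point. The pads swing forward as they close: fully open they stand 13 mm farther back than shut.
Start: joints at [-86.305, 21.807, 74.336, -0, 83.858, -12.336], TCP at [0.152, -0.529, 0.25] pointing down, gripper open.
Joint ranges: [-178.18, 178.18], [-50.72, 133.34], [12.68, 142.11], [-81.47, 261.47], [9.98, 163.14], [-165.26, 165.26]. Speed limits (degrees/s): [136.94, 136.94, 180, 180, 180, 180].

INTERFACE

Orientations are given as a 3x3 rotation matrix whose columns are the frame's x, y, z axes.
In Python, from rig import env, cams, order gives the robot as it stands.
- The arm moves only by the tool step_arm, never from a script. Its argument "steps" is a list of rows, each an object with "xyz": the shift along the tool's x, y, z normalised to -1 to 1, where 1 is 0.04 m, a list of three; "turn": the turn, a rotation vector about the tool's x, y, z normalised to -1 to 1, where 1 is 0.08 rad, a list of three; "gripper": the gripper command: -1 is shut, 1 is fully open, values between are in proportion. A call has 1 to 20 rows; each row shifts and turns the commanded pose from where the row before left it, along the tool's axes as they then stand; what a row does not reach is not made up. A row lasts 1/12 s, in which the tool goes at most 41.7 mm and 7.16 degrees, less where a joint would pass 70% of its speed; a pose out of reach is approached as far as the arm can. A call with a number of a shift or a turn outside -1 to 1 is refused whole. A call with a gripper value outside its range is refused whole. The fingers move at their own pace and stop on an object; "squeeze" is the grip in N (left out, the last holds). Time passes only in rows, so rows that do not move let the fingers close. It gives the time, the measured TCP pose, the force and the opening at its end, in the units of the state.
- env.observe(): the state, without advancing time (a new reading comes with each control period).
- cams.get_image(name): name is "scene" or "top" or "wrist"; returns (picture, depth): 400x640x3 uint8, red, green, blue; 400x640 float32, m along the optical axis (not along the pixel's ray), 0 where there is no reading.
- cams.camera_info(name): a dict with "fx", "fy", "cx", "cy" (pixels), "k1" (the pictures are not rectified: a ray, as slopes to the right and down, at radius r is drawn at 1 + k1 r^2 times it, then the intrinsics apply), "extrinsics" (4x4, takes a point from camera to world coordinates). Camera axes: x right, y down, z forward; pixel columns grow to the right and rows downward; lengths in m; the calibration is good to about 2 mm. A picture is of the moment at which its call begins: read the wrist's pose just before it. camera_info takes no time and is no camera call; for the wrist camera it gives the pose at the moment of the call.
- order.close_job(): hands the job in, once; it reports no verdict.
The state is a dict: "time_s": time; "q": joint angles; "qvel": joint speeds; "joint_efforts": joint torques, N m; "position": TCP position; "tool_rot": TCP orientation; "ft_force": force on the tool from outside, world axes, zero at the start; "wrist_torque": the same for the moment, N m; "grip_width": finger opening in m.
Only numpy, scipy, OpenCV 4.12 (cv2) and the standard library are available. Lean on these libraries where they do the work, as an engineer would, in place of code of your own. Each camera call takes 0.05 s, during which the arm holds its last target. There are 200 camera calls.

TASK

Take the steel dip basket of glass by its orange roller grip, lift it off the sloping draining rack and carry it over to the steel soaking pan. It swings freely from the grip: steady it until it hangs dead still over the middle of the pan, clear above the rim and square to the pan, keep it so for four seconds, then lower it gently into the middle so that it stands flat on the pan's floor, let go and draw the gripper back. The basket must not swing wildly or drop, no glass may leave it, and the tape measure, glass offcut, pliers and brush lying between rack and pan stay undisturbed.

Things in the scene. Friction and masses are not known exactly. Their poses are not given: they have to be found in the camera images.
- basket: open steel dip basket on a tall rigid frame, standing on the draining rack and leaning with its slope. Tray 170 (x) x 114 (y) x 36 mm high, 4 mm floor; bars rise to a pin along x, 280 mm above the underside, where an orange roller grip turns freely. 0.41 kg empty, 0.83 kg with glass (20 % more or less). Origin: centre of the underside; z up along the frame.
- grip (a point): middle of the orange roller (28 mm diameter, 96 mm long, along the basket's x), on the pin 280 mm above the basket's origin. Grasp from above, fingers closing along the basket's y; free below for 200 mm; the frame's ends stand 57 mm either side and 10 mm above the pin. The held basket swings freely about the pin, so only along its own y.
- load_centre (a point): centre of mass of basket with glass: nominally 260 mm below the pin. Swing period about 1.04 s (simple pendulum of 268 mm), almost no friction: a swing takes over half a minute to fade. As the glass may lie off the middle, the basket may hang up to 0.04 rad out of plumb at rest.
- glass_block: green slab-glass block 100 x 70 x 24 mm, nominally 0.42 kg (20 % more or less), lying loose on the basket's floor up to 16 mm off its middle. Origin: centre of its underside.
- drain_rack: fixed white draining rack on a steel drip tray, 220 x 190 mm, left or right on the bench. Its top slopes 0.2 rad, rising to its +y, its middle 38 mm above the bench. A kerb (16 mm uphill, 12 mm elsewhere; highest point 70 mm above the bench) holds the basket's foot until it is lifted clear; it then swings off. Origin: on the bench under its middle.
- pan: fixed stainless soaking pan, empty, blue mat on its floor, on the other side of the bench from the rack: inside 228 (x) x 156 (y) mm, rim 65 mm above the bench and 13 mm wide. The basket goes in with its x along the pan's x, either way round. Origin: on the bench under its middle; x and y along its sides.
- pan_floor (a point): centre of the pan's inner floor, 4 mm above the bench.
- tape_measure: bystander: black and orange tape measure 62 x 36 x 58 mm, on the bench between rack and pan. Origin: centre of underside.
- offcut: bystander: piece of green glass 80 x 55 x 24 mm, on the bench between rack and pan. Origin: centre of underside.
- pliers: bystander: steel locking pliers lying flat, 190 mm long, 18 mm high. Origin: under their middle.
- brush: bystander: brush with an orange handle lying flat. Origin: under its middle.
Not all that is in view belongs to the job. What is shaped like the glass_block but blue or brown is not meant.

How it is judged (in metres and radians):
On the way, in this order (a step that is already met when the one before it is completed fails the run):
1. the basket hangs clear of the draining rack (height (world z) of basket above 0.072 m and contact force between basket and drain_rack below 0.01 N), for 0.2 s.
2. the basket hangs still over the middle of the pan, above its rim, for three seconds (horizontal distance between basket and pan_floor below 0.018 m and linear speed of basket below 0.07 m/s and angular speed of basket below 0.25 rad/s and height (world z) of basket above 0.068 m and angle between the x axis of basket and the x axis of pan, either way round below 0.12 rad and contact force between basket and pan below 0.01 N), for 3 s.
At the end, for the whole second after the job is handed in: After hanging still over the pan for 3 s (above the rim, within 18 mm of its middle, under 0.07 m/s and 0.25 rad/s, square within 0.12 rad), the basket stands at rest on the pan's floor (within 4 mm, 0.05 rad), within 25 mm of its middle, square within 0.2 rad, the glass in it (z of basket in the frame of pan_floor below 0.004 m and horizontal distance between basket and pan_floor below 0.025 m and angle between basket's own z axis and vertical below 0.05 rad and angle between the x axis of basket and the x axis of pan, either way round below 0.2 rad and linear speed of basket below 0.02 m/s and distance between glass_block and basket below 0.06 m); the robot touches nothing.
It fails at once if the basket swings or tips more than 0.5 rad (angle between basket's own z axis and vertical above 0.5 rad).
It fails at once if the glass leaves the basket (not (distance between glass_block and basket below 0.06 m)).
It fails at once if the basket is slammed into or knocked hard against the pan (over 35 N) (contact force between basket and pan above 35 N).
It fails at once if the tape measure, offcut, pliers or brush is disturbed (moved more than 30 mm) (distance of any of tape_measure, offcut, pliers, brush from where it was at the start of the episode above 0.03 m).
It also fails if it takes over 62 s, if anything falls off the work surface, if the arm or the gripper's body presses on something with over 40 N, if the wrist force passes 120 N, or if a joint passes its speed limit or range.

## Working session

There is one attempt and no reset: what is moved stays moved. The work goes in short steps, Python scripts to look and compute and a tool call to move; the robot and the scene stay as the last step left them, time stands still between calls to the robot, and variables do not carry over. Pictures are saved under pics/ and viewed, about 8 in all and at most 12, crops included, and the job is handed in when it is done.

Besides the shell and the picture viewer there is one more tool, called as a command line: name --argument value ..., lists and objects as JSON in quotes. step_arm: Moves the arm, as the interface text tells. Scaled input: -1 to 1 covers 0.04 m each way for a shift and 0.08 rad each way for a turn. Its arguments: {"type":"object","properties":{"steps":{"type":"array"},"squeeze":{"type":"number"}},"required":["steps"]}

```bash
ls; mkdir -p pics
cat > h.py <<'E'
import numpy as np, cv2
from rig import env, cams, order
def grab(n,save=None):
    im,d=cams.get_image(n); ci=cams.camera_info(n)
    if save: cv2.imwrite('pics/'+save,im[:,:,::-1])
    return im,d,ci
def rays(uv,ci):
    uv=np.asarray(uv,float).reshape(-1,2)
    K=np.array([[ci['fx'],0,ci['cx']],[0,ci['fy'],ci['cy']],[0,0,1]])
    return cv2.undistortPoints(uv.reshape(-1,1,2),K,np.array([ci['k1'],0,0,0.])).reshape(-1,2)
def pts(uv,z,ci):   # pixel + depth -> world
    s=rays(uv,ci); z=np.asarray(z).reshape(-1,1)
    T=np.array(ci['extrinsics']); return np.hstack([s*z,z])@T[:3,:3].T+T[:3,3]
def plane(uv,h,ci): # pixel -> world at height h
    s=rays(uv,ci); T=np.array(ci['extrinsics'])
    d=np.hstack([s,np.ones((len(s),1))])@T[:3,:3].T
    return T[:3,3]+d*((h-T[2,3])/d[:,2:])
def cloud(m,d,ci):
    v,u=np.nonzero(m&(d>0)); return pts(np.c_[u,v],d[v,u],ci)
E
python3 - <<'E'
from h import *
a,d,c=grab('top','top0.png'); b,e,f=grab('scene','scene0.png')
np.savez('s0.npz',a=a,d=d,b=b,e=e)
for x in (c,f): print({k:np.round(v,4) for k,v in x.items()})
print(env.observe())
E
```

```text
pics
{'fx': np.float64(448.7285), 'fy': np.float64(448.7285), 'cx': np.float64(318.4486), 'cy': np.float64(195.6674), 'k1': np.float64(-0.0817), 'extrinsics': array([[-0.0127, -0.9956,  0.0928,  0.3578],
       [-0.9998,  0.0141,  0.014 ,  0.0154],
       [-0.0153, -0.0927, -0.9956,  1.433 ],
       [ 0.    ,  0.    ,  0.    ,  1.    ]])}
{'fx': np.float64(461.7513), 'fy': np.float64(461.7513), 'cx': np.float64(318.3493), 'cy': np.float64(197.2747), 'k1': np.float64(-0.1174), 'extrinsics': array([[ 0.2515,  0.7146, -0.6527,  1.3863],
       [ 0.9677, -0.1981,  0.156 , -0.1864],
       [-0.0178, -0.6709, -0.7413,  1.2112],
       [ 0.    ,  0.    ,  0.    ,  1.    ]])}
{'time_s': 0.1, 'q': array([-8.63027043e+01,  2.18385352e+01,  7.43798256e+01,  6.64149931e-04,
        8.38573627e+01, -1.23360268e+01]), 'qvel': array([ 0.03484101, -0.10648138, -0.09605672, -0.02343616,  0.02491925,
        0.04464701]), 'joint_efforts': array([ 3.77900855e-03, -4.49219406e+01, -2.31653988e+01, -1.61670923e-04,
        3.74314011e-03, -1.34823459e-06]), 'position': array([ 0.15189068, -0.52836607,  0.24976377]), 'tool_rot': array([[ 2.76195120e-01, -9.61101582e-01, -7.37241382e-05],
       [-9.61100721e-01, -2.76194974e-01,  1.31961649e-03],
       [-1.28864773e-03, -2.93615312e-04, -9.99999127e-01]]), 'ft_force': array([ 0.16035874,  0.37876321, -0.04138146]), 'wrist_torque': array([0.02129641, 0.01674426, 0.00245325]), 'grip_width': 0.08569243499773076}
```

View pics/top0.png

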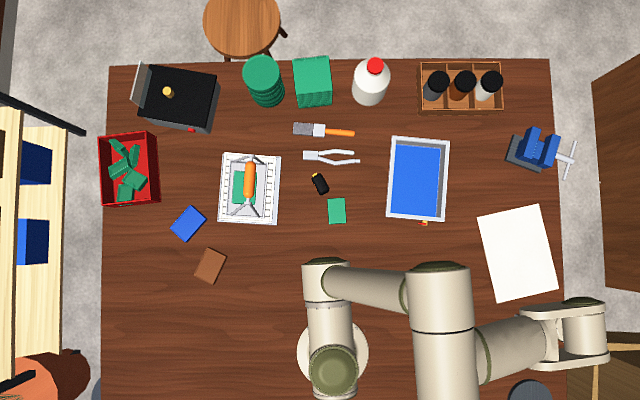

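View pics/scene0.png

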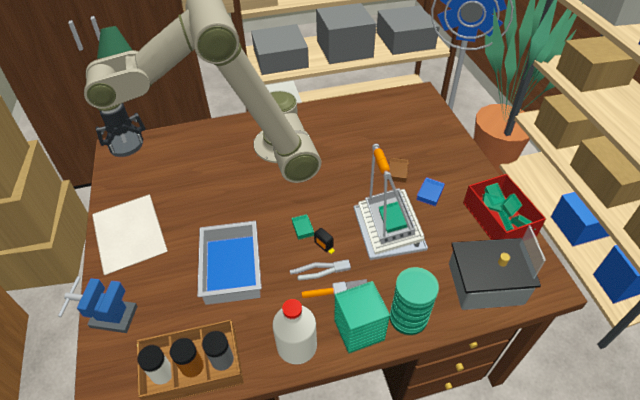

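Top view: the basket with the orange grip stands on the rack at about (250,188), holding the green block at (242,188). The pan is at (418,178). The tape measure (320,183), offcut (337,210), pliers (330,157) and brush (323,130) lie between them. In the scene view the grip is at (381,160).

Run:
```python
from h import *
Z=np.load('s0.npz'); a,d,b,e=[Z[k] for k in 'adbe']
c=cams.camera_info('top'); f=cams.camera_info('scene')
def box(n,m,d,ci,hz=None):
    P=cloud(m,d,ci); 
    if hz: P=P[(P[:,2]>hz[0])&(P[:,2]<hz[1])]
    r=cv2.minAreaRect((P[:,:2]*1000).astype(np.float32))
    print(n,len(P),'mean',P.mean(0).round(4),'med z',np.median(P[:,2]).round(4),'z',np.percentile(P[:,2],[2,98]).round(3),'rect',np.round(r[0],1),np.round(r[1],1),round(r[2],1)); return P
def win(im,x0,x1,y0,y1):
    w=np.zeros(im.shape[:2],bool); w[y0:y1,x0:x1]=1; return w
H=lambda im: cv2.cvtColor(im,cv2.COLOR_RGB2HSV)
for n,im,dd,ci,w in (('top',a,d,c,win(a,225,275,150,215)),('scene',b,e,f,win(b,360,395,140,180))):
    h=H(im); m=w&(h[...,0]<20)&(h[...,0]>5)&(h[...,1]>170)&(h[...,2]>140)
    P=box('grip '+n,m,dd,ci,(.2,.45)); u,s,vt=np.linalg.svd(P-P.mean(0),full_matrices=False); print(' axis',vt[0].round(3))
h=H(a); m=win(a,385,455,130,225)&(h[...,0]>100)&(h[...,0]<125)&(h[...,1]>120)
box('mat top',m,d,c)
w=win(a,375,460,125,230); box('pan rim top',w,d,c,(.055,.075))
w=win(b,185,270,210,310); box('pan rim scene',w,e,f,(.055,.075))
h2=H(b);box('mat scene',win(b,200,265,230,300)&(h2[...,0]>100)&(h2[...,0]<125)&(h2[...,1]>120),e,f)
P=box('rack top',win(a,210,290,145,230),d,c,(.01,.075))
w=win(a,210,290,145,230)&(h[...,1]<40)&(h[...,2]>200); P=box('rack white',w,d,c,(.01,.08))
A=np.c_[P[:,:2],np.ones(len(P))]; print('slope',np.linalg.lstsq(A,P[:,2],rcond=None)[0].round(3))
w=win(a,225,275,165,210)&(h[...,0]>60)&(h[...,0]<90)&(h[...,1]>100); box('glass',w,d,c)
for n,w in (('tape',win(a,308,330,170,196)),('offcut',win(a,326,348,195,225)),('pliers',win(a,300,362,147,168)),('brush',win(a,290,358,120,140))): box(n,w,d,c,(.008,.1))
cv2.imwrite('pics/crop.png',np.vstack([cv2.resize(a[140:235,200:460],None,fx=3,fy=3,interpolation=cv2.INTER_CUBIC),])[...,::-1])
```

```text
grip top 348 mean [0.5046 0.2045 0.3238] med z 0.3241 z [0.316 0.33 ] rect [505.2 205.9] [27.  89.4] 85.6
 axis [-0.998  0.068 -0.02 ]
grip scene 213 mean [0.5147 0.2053 0.323 ] med z 0.3235 z [0.314 0.33 ] rect [511.9 207.4] [28.5 91.3] 86.7
 axis [ 0.997 -0.072 -0.042]
mat top 3088 mean [ 0.5367 -0.2758  0.0035] med z 0.0035 z [-0.003  0.01 ] rect [ 538.1 -276.2] [146.7 224. ] 83.4
pan rim top 1188 mean [ 0.5355 -0.2745  0.0638] med z 0.0639 z [0.057 0.07 ] rect [ 537.2 -272.3] [182.5 256.5] 83.5
pan rim scene 1101 mean [ 0.5431 -0.2732  0.0641] med z 0.0643 z [0.057 0.07 ] rect [ 536.8 -270.2] [182.3 259. ] 83.6
mat scene 2276 mean [ 0.5215 -0.2706  0.0046] med z 0.0047 z [-0.001  0.01 ] rect [ 515.4 -269.7] [148.8 192.7] 83.3
rack top 2969 mean [0.5097 0.2537 0.0443] med z 0.0442 z [0.012 0.073] rect [516.6 257.8] [192.2 220.2] 85.9
rack white 2220 mean [0.5081 0.2503 0.0411] med z 0.0389 z [0.012 0.073] rect [515.1 257.5] [189.9 216.7] 86.2
slope [ 0.026  0.174 -0.015]
glass 409 mean [0.5104 0.2738 0.0689] med z 0.0698 z [0.056 0.077] rect [514.2 262.7] [68.7 99.7] 85.5
tape 242 mean [0.5234 0.0293 0.0537] med z 0.0559 z [0.021 0.062] rect [520.   32.1] [68.8 45.9] 27.9
offcut 457 mean [ 0.4425 -0.0202  0.0228] med z 0.0226 z [0.017 0.029] rect [442.5 -20.6] [81.6 56.3] 3.1
pliers 444 mean [0.6186 0.0034 0.0137] med z 0.0134 z [0.009 0.021] rect [616.3  -5.9] [ 52.3 179.4] 2.7
brush 587 mean [0.7033 0.0343 0.0172] med z 0.0172 z [0.01  0.024] rect [703.7  16.9] [198.8  44.4] 85.6
```

View pics/crop.png

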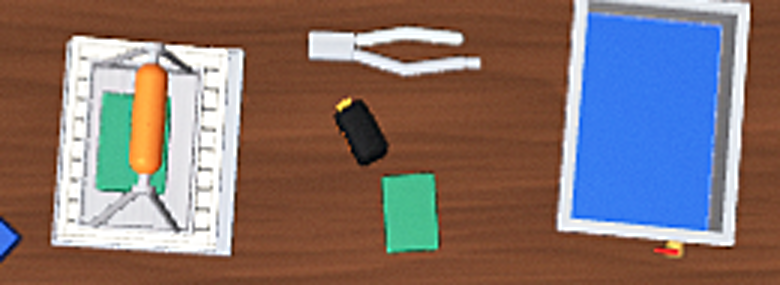

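The rack rises toward +y, so the basket leans toward −y. The pin is at about (0.509, 0.206, 0.314) with yaw −4°, and the pan is at about (0.537, −0.272) with yaw −6.5°. This is the only basket in view, and the green block in it is the glass. The blue (187,224) and brown (209,265) blocks are decoys, and the single green piece at (337,210) is the offcut.

step_arm --steps '[{"xyz": [0,0,-0.85],"turn": [0,0,0.87],"gripper": 1},{"xyz": [0,0,-0.85],"turn": [0,0,0.87],"gripper": 1},{"xyz": [0,0,-0.85],"turn": [0,0,0.87],"gripper": 1},{"xyz": [0,0,-0.85],"turn": [0,0,0.87],"gripper": 1},{"xyz": [0,0,-0.85],"turn": [0,0,0.87],"gripper": 1},{"xyz": [-0.7,-0.5,0],"turn": [0,0,0],"gripper": 1},{"xyz": [-0.8,-0.5,0],"turn": [0,0,0],"gripper": 1},{"xyz": [-0.8,-0.5,0],"turn": [0,0,0],"gripper": 1},{"xyz": [-0.8,-0.5,0],"turn": [0,0,0],"gripper": 1},{"xyz": [-0.8,-0.5,0],"turn": [0,0,0],"gripper": 1},{"xyz": [-0.8,-0.5,0],"turn": [0,0,0],"gripper": 1},{"xyz": [-0.8,-0.5,0],"turn": [0,0,0],"gripper": 1},{"xyz": [-0.8,-0.5,0],"turn": [0,0,0],"gripper": 1},{"xyz": [-0.8,-0.5,0],"turn": [0,0,0],"gripper": 1},{"xyz": [-0.8,-0.5,0],"turn": [0,0,0],"gripper": 1},{"xyz": [-0.8,-0.4,0],"turn": [0,0,0],"gripper": 1},{"xyz": [-0.8,-0.4,0],"turn": [0,0,0],"gripper": 1},{"xyz": [-0.8,-0.4,0],"turn": [0,0,0],"gripper": 1},{"xyz": [-0.8,-0.3,0],"turn": [0,0,0],"gripper": 1},{"xyz": [-0.8,-0.3,0],"turn": [0,0,0],"gripper": 1}]'

```text
time_s: 1.77
position: [0.4562, -0.0704, 0.42]
tool_rot: [[-0.068, -0.998, -0.001], [-0.998, 0.068, 0.0], [-0.0, 0.001, -1.0]]
ft_force: [0.6, -1.0, 0.0]
grip_width: 0.0853
```

step_arm --steps '[{"xyz": [-0.8,-0.1,0],"turn": [0,0,0],"gripper": 1},{"xyz": [-0.8,-0.1,0],"turn": [0,0,0],"gripper": 1},{"xyz": [-0.8,-0.1,0],"turn": [0,0,0],"gripper": 1},{"xyz": [-0.8,-0.1,0],"turn": [0,0,0],"gripper": 1},{"xyz": [-0.8,-0.1,0],"turn": [0,0,0],"gripper": 1},{"xyz": [-0.7,0,0],"turn": [0,0,0],"gripper": 1},{"xyz": [-0.4,0,0],"turn": [0,0,0],"gripper": 1},{"xyz": [0,0,0],"turn": [0,0,0],"gripper": 1},{"xyz": [0,0,0],"turn": [0,0,0],"gripper": 1}]'

```text
time_s: 2.52
position: [0.4895, 0.1303, 0.4199]
tool_rot: [[-0.067, -0.998, -0.001], [-0.998, 0.067, -0.0], [0.0, 0.001, -1.0]]
ft_force: [0.4, 0.4, -0.4]
grip_width: 0.0855
```

```bash
cat >> h.py <<'E'
def orange(im): 
    h=cv2.cvtColor(im,cv2.COLOR_RGB2HSV); return (h[...,0]<20)&(h[...,0]>5)&(h[...,1]>150)&(h[...,2]>100)
def grip(n,save=None):
    im,d,ci=grab(n,save); m=orange(im).astype(np.uint8)
    k,l,s,_=cv2.connectedComponentsWithStats(m); P=cloud(l==1+np.argmax(s[1:,4]),d,ci)
    P=P[P[:,2]>.15]; r=cv2.minAreaRect((P[:,:2]*1000).astype(np.float32))
    print(n,len(P),'top z',np.percentile(P[:,2],97).round(4),np.round(r[0],1),np.round(r[1],1),round(r[2],1))
E
python3 - <<'E'
from h import *
print(env.observe()['position'].round(4)); grip('wrist','w1.png');
E
```

```text
[0.4895 0.1303 0.4199]
wrist 3308 top z 0.3275 [499.9 204.7] [ 31.1 109.7] 81.0
```

View pics/w1.png

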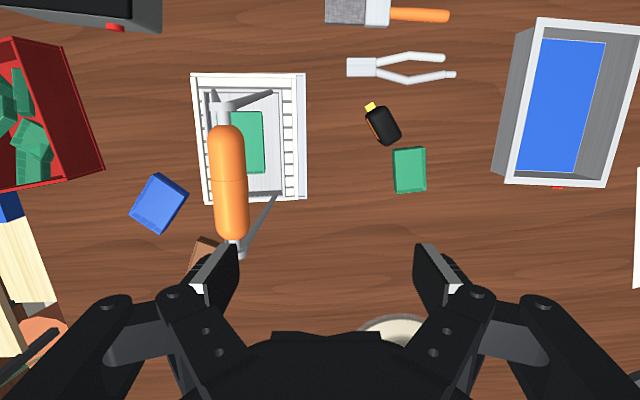

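Wrist view: the grip roller spans (226,125) to (232,240). The fingers still need to move left, toward it.

step_arm --steps '[{"xyz": [-0.6,-0.1,0],"turn": [0,0,0],"gripper": 1},{"xyz": [-0.7,-0.1,0],"turn": [0,0,0],"gripper": 1},{"xyz": [-0.6,-0.1,0],"turn": [0,0,0],"gripper": 1},{"xyz": [0,-0.05,0],"turn": [0,0,0],"gripper": 1},{"xyz": [0,0,0],"turn": [0,0,0],"gripper": 1}]'

```text
time_s: 2.98
position: [0.5092, 0.2043, 0.4198]
tool_rot: [[-0.068, -0.998, -0.001], [-0.998, 0.068, -0.0], [0.0, 0.001, -1.0]]
ft_force: [-0.3, -0.1, 0.0]
grip_width: 0.0858
```

Run:
```python
from h import *
print(env.observe()['position'].round(4)); grip('wrist','w2.png'); grip('top')
```

```text
[0.5092 0.2043 0.4198]
wrist 2822 top z 0.3277 [509.1 204.6] [28.4 90.5] 86.1Traceback (most recent call last):
  File "<stdin>", line 2, in <module>
  File "h.py", line 26, in grip
    print(n,len(P),'top z',np.percentile(P[:,2],97).round(4),np.round(r[0],1),np.round(r[1],1),round(r[2],1))
                           ~~~~~~~~~~~~~^^^^^^^^^^^
    return _quantile_unchecked(
        a, q, axis, out, overwrite_input, method, keepdims, weights)
    return _ureduce(a,
                    func=_quantile_ureduce_func,
    ...<5 lines>...
                    overwrite_input=overwrite_input,
                    method=method)
    r = func(a, **kwargs)
    result = _quantile(arr,
                       quantiles=q,
    ...<2 lines>...
                       out=out,
                       weights=wgt)
    slices_having_nans = np.isnan(arr[-1, ...])
                                  ~~~^^^^^^^^^
IndexError: index -1 is out of bounds for axis 0 with size 0
```

View pics/w2.png

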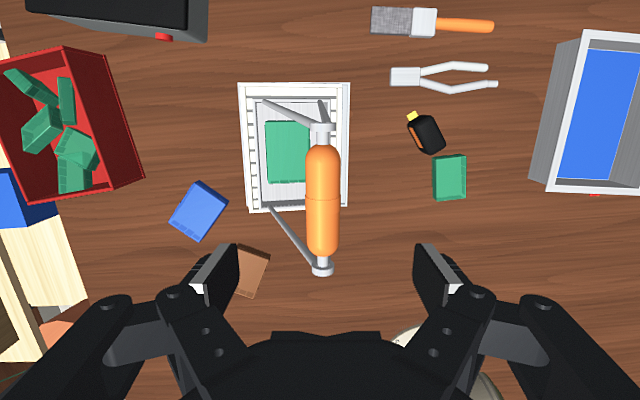

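Wrist view: the roller is centred between the fingers, spanning (322,145) to (322,257), at (0.509, 0.2046) with its top at 0.328. I'm descending 0.106 m and closing.

step_arm --steps '[{"xyz": [0,0,0.5],"turn": [0,0,0],"gripper": 1},{"xyz": [0,0,0.6],"turn": [0,0,0],"gripper": 1},{"xyz": [0,0,0.6],"turn": [0,0,0],"gripper": 1},{"xyz": [0,0,0.5],"turn": [0,0,0],"gripper": 1},{"xyz": [0,0,0.3],"turn": [0,0,0],"gripper": 1},{"xyz": [0,0,0.15],"turn": [0,0,0],"gripper": 1},{"xyz": [0,0,0],"turn": [0,0,0],"gripper": 1},{"xyz": [0,0,0],"turn": [0,0,0],"gripper": 0.2},{"xyz": [0,0,0],"turn": [0,0,0],"gripper": -0.2},{"xyz": [0,0,0],"turn": [0,0,0],"gripper": -1},{"xyz": [0,0,0],"turn": [0,0,0],"gripper": -1},{"xyz": [0,0,0],"turn": [0,0,0],"gripper": -1},{"xyz": [0,0,0],"turn": [0,0,0],"gripper": -1},{"xyz": [0,0,0],"turn": [0,0,0],"gripper": -1}]' --squeeze 60

```text
time_s: 4.25
position: [0.5088, 0.2051, 0.315]
tool_rot: [[-0.068, -0.998, 0.001], [-0.998, 0.068, 0.001], [-0.001, -0.001, -1.0]]
ft_force: [-0.6, 1.0, 4.7]
grip_width: 0.0259
```

Grasped. Next I'll tip the basket upright about its uphill edge while it still rests on the rack, so it doesn't swing off when lifted.

step_arm --steps '[{"xyz": [-0.06,0,-0.03],"turn": [0,0,0],"gripper": -1},{"xyz": [-0.11,0,-0.05],"turn": [0,0,0],"gripper": -1},{"xyz": [-0.11,0,-0.05],"turn": [0,0,0],"gripper": -1},{"xyz": [-0.11,0,-0.045],"turn": [0,0,0],"gripper": -1},{"xyz": [-0.11,0,-0.045],"turn": [0,0,0],"gripper": -1},{"xyz": [-0.11,0,-0.045],"turn": [0,0,0],"gripper": -1},{"xyz": [-0.11,0,-0.04],"turn": [0,0,0],"gripper": -1},{"xyz": [-0.11,0,-0.04],"turn": [0,0,0],"gripper": -1},{"xyz": [-0.11,0,-0.035],"turn": [0,0,0],"gripper": -1},{"xyz": [-0.11,0,-0.03],"turn": [0,0,0],"gripper": -1},{"xyz": [-0.11,0,-0.03],"turn": [0,0,0],"gripper": -1},{"xyz": [-0.11,0,-0.025],"turn": [0,0,0],"gripper": -1},{"xyz": [-0.06,0,-0.01],"turn": [0,0,0],"gripper": -1},{"xyz": [0,0,0],"turn": [0,0,0],"gripper": -1},{"xyz": [0,0,0],"turn": [0,0,0],"gripper": -1}]'

```text
time_s: 5.5
position: [0.5123, 0.258, 0.3332]
tool_rot: [[-0.068, -0.998, -0.0], [-0.998, 0.068, 0.0], [-0.0, 0.0, -1.0]]
ft_force: [0.7, 0.1, -8.2]
grip_width: 0.0264
```

Run:
```python
from h import *
print(env.observe()['position'].round(4),env.observe()['ft_force']); b,e,f=grab('scene'); 
cv2.imwrite('pics/s2.png',cv2.resize(b[60:280,270:470],None,fx=2.7,fy=2.7,interpolation=cv2.INTER_CUBIC)[...,::-1])
```

```text
[0.5123 0.258  0.3332] [ 0.65169805  0.05393749 -8.21850139]
```

View pics/s2.png

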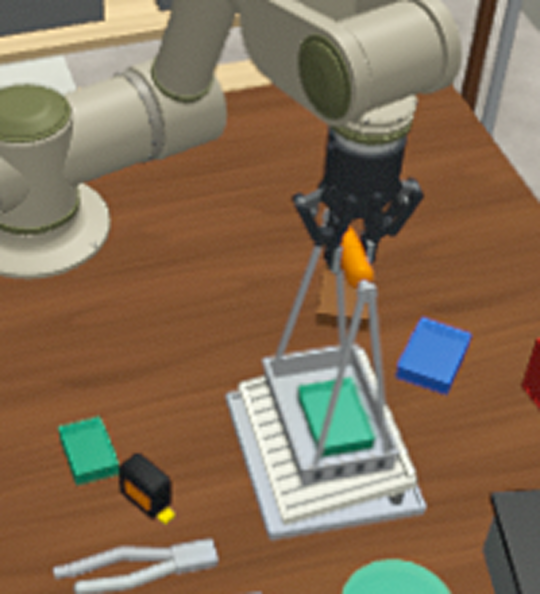

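The basket is nearly upright over the rack, with about 8.2 N carried, which is its full weight. Now lifting straight up.

step_arm --steps '[{"xyz": [0,0,-0.08],"turn": [0,0,0],"gripper": -1},{"xyz": [0,0,-0.15],"turn": [0,0,0],"gripper": -1},{"xyz": [0,0,-0.2],"turn": [0,0,0],"gripper": -1},{"xyz": [0,0,-0.25],"turn": [0,0,0],"gripper": -1},{"xyz": [0,0,-0.25],"turn": [0,0,0],"gripper": -1},{"xyz": [0,0,-0.25],"turn": [0,0,0],"gripper": -1},{"xyz": [0,0,-0.2],"turn": [0,0,0],"gripper": -1},{"xyz": [0,0,-0.1],"turn": [0,0,0],"gripper": -1},{"xyz": [0,0,-0.05],"turn": [0,0,0],"gripper": -1},{"xyz": [0,0,0],"turn": [0,0,0],"gripper": -1}]'

```text
time_s: 6.38
position: [0.5123, 0.2579, 0.3948]
tool_rot: [[-0.068, -0.998, 0.0], [-0.998, 0.068, 0.0], [-0.0, -0.0, -1.0]]
ft_force: [0.2, -0.0, -9.1]
grip_width: 0.0266
```

```bash
cat >> h.py <<'E'
def swing(n=1,cam='wrist'):
    out=[]
    for i in range(n):
        t=env.observe()['time_s']; F=env.observe()['ft_force']; p=env.observe()['position']
        im,d,ci=grab(cam); h=cv2.cvtColor(im,cv2.COLOR_RGB2HSV)
        m=(h[...,0]>60)&(h[...,0]<90)&(h[...,1]>90)
        P=cloud(m,d,ci); R=np.array(env.observe()['tool_rot']); q=(P-p)@R  # tool frame
        k=(abs(q[:,0])<.09)&(abs(q[:,1])<.09)&(q[:,2]>.15)&(q[:,2]<.32); q=q[k]
        out.append((t,len(q),*(1000*np.median(q,0)).round(1),*F.round(2)))
    for o in out: print(*np.round(o,2))
E
python3 - <<'E'
from h import *
print(env.observe()['position'].round(4))
swing(22)
E
```

```text
[0.5123 0.2579 0.3948]
6.38 1186.0 -29.5 -11.4 254.6 0.22 -0.03 -9.1
6.43 1380.0 -33.8 -11.6 254.0 0.16 0.37 -8.73
6.48 1543.0 -37.0 -10.5 253.2 0.79 0.61 -9.03
6.53 1675.0 -39.2 -10.5 252.8 -0.73 1.45 -8.91
6.58 1760.0 -40.0 -10.5 252.7 -0.26 0.29 -8.92
6.63 1742.0 -39.7 -10.5 252.7 -0.22 0.26 -9.24
6.68 1641.0 -38.9 -10.6 253.0 0.44 1.0 -8.98
6.73 1515.0 -36.6 -10.6 253.3 0.31 0.8 -9.52
6.78 1344.0 -33.2 -11.6 253.9 0.6 0.42 -8.43
6.83 1195.0 -28.9 -11.7 254.4 1.44 -0.1 -8.75
6.88 1045.0 -19.9 -11.3 254.7 -0.44 -0.12 -8.54
6.93 1009.0 5.8 -10.6 254.4 -0.15 -0.48 -8.82
6.98 1033.0 24.0 -9.6 253.6 -0.79 -1.68 -8.92
7.03 1123.0 30.2 -9.9 253.0 0.11 -0.95 -8.68
7.08 1184.0 32.9 -9.6 252.7 -0.31 -0.42 -9.82
7.13 1203.0 33.5 -9.5 252.7 -0.14 -0.75 -9.46
7.18 1169.0 32.5 -9.7 252.8 -0.75 -0.63 -8.05
7.23 1085.0 28.8 -10.0 253.3 -0.25 0.62 -7.86
7.28 1031.0 22.5 -10.3 253.9 -0.26 -0.49 -8.85
7.33 1014.0 0.7 -10.6 254.5 -0.79 -0.48 -8.5
7.38 1057.0 -22.6 -11.5 254.4 -0.49 0.14 -8.83
7.43 1205.0 -29.9 -11.5 254.1 0.71 0.18 -8.46
```

```bash
cat >> h.py <<'E'
def tilt(n=21,T=1.04,show=True):
    rec=[]
    for i in range(n):
        o=env.observe(); im,d,ci=grab('wrist'); h=cv2.cvtColor(im,cv2.COLOR_RGB2HSV)
        P=cloud((h[...,0]>60)&(h[...,0]<90)&(h[...,1]>90),d,ci); q=(P-o['position'])@np.array(o['tool_rot'])
        q=q[(abs(q[:,0])<.10)&(abs(q[:,1])<.09)&(q[:,2]>.20)&(q[:,2]<.30)]
        med=np.median(q[:,2]); c=None
        for _ in range(3):
            A=np.c_[q[:,:2],np.ones(len(q))]; c=np.linalg.lstsq(A,q[:,2],rcond=None)[0]
            k=abs(q[:,2]-A@c)<.006; q=q[k]
        rec.append((o['time_s'],np.arctan(c[0]),np.percentile(q[:,0],1)*1e3,np.percentile(q[:,0],99)*1e3,o['ft_force'][1]))
    r=np.array(rec); t=r[:,0]; w=2*np.pi/T
    B=np.c_[np.cos(w*(t-t[-1])),np.sin(w*(t-t[-1])),np.ones(n)]
    for nm,y in (('tilt',r[:,1]),('xmin',r[:,2]),('xmax',r[:,3])):
        s=np.linalg.lstsq(B,y,rcond=None)[0]; amp=np.hypot(*s[:2]); ph=np.arctan2(s[1],s[0])
        print(nm,'amp',amp.round(4),'mean',s[2].round(4),'next max at t=',(t[-1]+(ph%(2*np.pi))/w).round(3),'res',(y-B@s).std().round(4))
    print('now',env.observe()['time_s'])
    if show: print(r[::2].round(3))
E
python3 - <<'E'
from h import *
tilt()
E
```

```text
tilt amp 0.0623 mean -0.0172 next max at t= 8.662 res 0.0029
xmin amp 15.3471 mean -38.3351 next max at t= 9.213 res 0.3278
xmax amp 17.8459 mean 29.2682 next max at t= 9.21 res 2.5176
now 8.5333
[[ 7.4830e+00  2.5000e-02 -4.6378e+01  2.1609e+01  9.6200e-01]
 [ 7.5830e+00  4.4000e-02 -5.2640e+01  7.0170e+00 -2.5300e-01]
 [ 7.6830e+00  3.9000e-02 -5.3848e+01  7.0310e+00 -8.1000e-02]
 [ 7.7830e+00  1.8000e-02 -4.9053e+01  2.0036e+01  4.1000e-02]
 [ 7.8830e+00 -1.5000e-02 -4.0433e+01  2.7848e+01 -2.3300e-01]
 [ 7.9830e+00 -5.0000e-02 -3.1534e+01  3.6789e+01  3.8300e-01]
 [ 8.0830e+00 -7.6000e-02 -2.5513e+01  4.3693e+01  1.9400e-01]
 [ 8.1830e+00 -7.8000e-02 -2.3137e+01  4.5958e+01 -2.9700e-01]
 [ 8.2830e+00 -5.6000e-02 -2.6572e+01  4.2831e+01 -1.0400e-01]
 [ 8.3830e+00 -2.5000e-02 -3.3477e+01  3.5256e+01  6.9800e-01]
 [ 8.4830e+00  9.0000e-03 -4.2493e+01  2.5566e+01 -6.5000e-02]]
```

Swing amplitude is 0.062 rad, about 17 mm at the load's effective length, and the rest lean is −0.017 rad. That lean agrees with the glass being about 9 mm off-centre. I'll damp it with a 17 mm pin step toward +x (tool), timed at the swing extreme at t≈9.18.

step_arm --steps '[{"xyz": [0,0,0],"turn": [0,0,0],"gripper": -1},{"xyz": [0,0,0],"turn": [0,0,0],"gripper": -1},{"xyz": [0,0,0],"turn": [0,0,0],"gripper": -1},{"xyz": [0,0,0],"turn": [0,0,0],"gripper": -1},{"xyz": [0,0,0],"turn": [0,0,0],"gripper": -1},{"xyz": [0,0,0],"turn": [0,0,0],"gripper": -1},{"xyz": [0.22,0,0],"turn": [0,0,0],"gripper": -1},{"xyz": [0.22,0,0],"turn": [0,0,0],"gripper": -1},{"xyz": [0,0,0],"turn": [0,0,0],"gripper": -1},{"xyz": [0,0,0],"turn": [0,0,0],"gripper": -1}]'

```text
time_s: 9.37
position: [0.5112, 0.2396, 0.3948]
tool_rot: [[-0.069, -0.998, 0.0], [-0.998, 0.069, 0.0], [-0.0, -0.0, -1.0]]
ft_force: [0.4, 0.8, -8.3]
grip_width: 0.0263
```

Run:
```python
from h import *
tilt(21,show=False); print(env.observe()['position'].round(4))
```

```text
tilt amp 0.037 mean -0.017 next max at t= 11.01 res 0.0016
xmin amp 8.9782 mean -38.6796 next max at t= 10.526 res 0.2594
xmax amp 9.3265 mean 30.5813 next max at t= 10.528 res 0.2076
now 10.4167
[0.5111 0.2403 0.3945]
```

The step acted about 0.1 s early, leaving 0.037 rad; the pin evidently follows commands without lag. I'll cancel the rest now (extreme at t≈10.53) and go straight into the transport. It ramps up over two swing periods (25 rows) and down over two, so it adds no swing of its own.

step_arm --steps '[{"xyz": [0.08,0,0],"turn": [0,0,0],"gripper": -1},{"xyz": [0.15,0,0],"turn": [0,0,0],"gripper": -1},{"xyz": [0.03,0,0],"turn": [0,0,0],"gripper": -1},{"xyz": [0.01,0,0],"turn": [0,0,0],"gripper": -1},{"xyz": [0.03,0,0],"turn": [0,0,0],"gripper": -1},{"xyz": [0.05,-0.01,0],"turn": [0,0,0],"gripper": -1},{"xyz": [0.07,-0.01,0],"turn": [0,0,0],"gripper": -1},{"xyz": [0.09,-0.01,0],"turn": [0,0,0],"gripper": -1},{"xyz": [0.11,-0.01,0],"turn": [0,0,0],"gripper": -1},{"xyz": [0.13,-0.02,0],"turn": [0,0,0],"gripper": -1},{"xyz": [0.15,-0.02,0],"turn": [0,0,0],"gripper": -1},{"xyz": [0.17,-0.02,0],"turn": [0,0,0],"gripper": -1},{"xyz": [0.19,-0.02,0],"turn": [0,0,0],"gripper": -1},{"xyz": [0.21,-0.03,0],"turn": [0,0,0],"gripper": -1},{"xyz": [0.23,-0.03,0],"turn": [0,0,0],"gripper": -1},{"xyz": [0.25,-0.03,0],"turn": [0,0,0],"gripper": -1},{"xyz": [0.27,-0.03,0],"turn": [0,0,0],"gripper": -1},{"xyz": [0.29,-0.04,0],"turn": [0,0,0],"gripper": -1},{"xyz": [0.31,-0.04,0],"turn": [0,0,0],"gripper": -1},{"xyz": [0.33,-0.04,0],"turn": [0,0,0],"gripper": -1}]'

```text
time_s: 12.08
position: [0.5169, 0.1123, 0.3945]
tool_rot: [[-0.068, -0.998, 0.0], [-0.998, 0.068, 0.0], [-0.0, -0.0, -1.0]]
ft_force: [-0.6, -0.2, -8.7]
grip_width: 0.0266
```

step_arm --steps '[{"xyz": [0.35,-0.04,0],"turn": [0,0,0],"gripper": -1},{"xyz": [0.37,-0.05,0],"turn": [0,0,0],"gripper": -1},{"xyz": [0.39,-0.05,0],"turn": [0,0,0],"gripper": -1},{"xyz": [0.41,-0.05,0],"turn": [0,0,0],"gripper": -1},{"xyz": [0.43,-0.05,0],"turn": [0,0,0],"gripper": -1},{"xyz": [0.45,-0.06,0],"turn": [0,0,0],"gripper": -1},{"xyz": [0.47,-0.06,0],"turn": [0,0,0],"gripper": -1},{"xyz": [0.49,-0.06,0],"turn": [0,0,0],"gripper": -1},{"xyz": [0.49,-0.06,0],"turn": [0,0,0],"gripper": -1},{"xyz": [0.47,-0.06,0],"turn": [0,0,0],"gripper": -1},{"xyz": [0.45,-0.06,0],"turn": [0,0,0],"gripper": -1},{"xyz": [0.43,-0.05,0],"turn": [0,0,0],"gripper": -1},{"xyz": [0.41,-0.05,0],"turn": [0,0,0],"gripper": -1},{"xyz": [0.39,-0.05,0],"turn": [0,0,0],"gripper": -1},{"xyz": [0.37,-0.05,0],"turn": [0,0,0],"gripper": -1},{"xyz": [0.35,-0.04,0],"turn": [0,0,0],"gripper": -1},{"xyz": [0.33,-0.04,0],"turn": [0,0,0],"gripper": -1},{"xyz": [0.31,-0.04,0],"turn": [0,0,0],"gripper": -1},{"xyz": [0.29,-0.04,0],"turn": [0,0,0],"gripper": -1},{"xyz": [0.27,-0.03,0],"turn": [0,0,0],"gripper": -1}]'

```text
time_s: 13.75
position: [0.5349, -0.2062, 0.3944]
tool_rot: [[-0.068, -0.998, -0.0], [-0.998, 0.068, 0.0], [-0.0, 0.0, -1.0]]
ft_force: [0.9, 0.6, -9.1]
grip_width: 0.026
```

step_arm --steps '[{"xyz": [0.24,-0.03,0],"turn": [0,0,0.04],"gripper": -1},{"xyz": [0.22,-0.02,0],"turn": [0,0,0.04],"gripper": -1},{"xyz": [0.2,-0.02,0],"turn": [0,0,0.04],"gripper": -1},{"xyz": [0.18,-0.02,0],"turn": [0,0,0.04],"gripper": -1},{"xyz": [0.16,-0.02,0],"turn": [0,0,0.04],"gripper": -1},{"xyz": [0.14,-0.02,0],"turn": [0,0,0.05],"gripper": -1},{"xyz": [0.12,-0.02,0],"turn": [0,0,0.05],"gripper": -1},{"xyz": [0.1,-0.01,0],"turn": [0,0,0.04],"gripper": -1},{"xyz": [0.08,-0.01,0],"turn": [0,0,0.04],"gripper": -1},{"xyz": [0.05,0,0],"turn": [0,0,0.04],"gripper": -1},{"xyz": [0.03,0,0],"turn": [0,0,0.04],"gripper": -1},{"xyz": [0.01,0,0],"turn": [0,0,0.04],"gripper": -1},{"xyz": [0,0,0],"turn": [0,0,0.04],"gripper": -1}]'

```text
time_s: 14.83
position: [0.5367, -0.2666, 0.3946]
tool_rot: [[-0.111, -0.994, 0.0], [-0.994, 0.111, 0.0], [-0.0, -0.0, -1.0]]
ft_force: [-0.2, 0.0, -8.6]
grip_width: 0.0266
```

Run:
```python
from h import *
tilt(21,show=False); o=env.observe(); print(o['position'].round(4)); print(o['tool_rot'].round(4)[:,:2])
b,e,f=grab('wrist','w3.png'); h=cv2.cvtColor(b,cv2.COLOR_RGB2HSV)
P=cloud(np.ones(b.shape[:2],bool),e,f); P=P[(P[:,2]>.06)&(P[:,2]<.069)&(abs(P[:,0]-.537)<.16)&(abs(P[:,1]+.272)<.11)]
r=cv2.minAreaRect((P[:,:2]*1000).astype(np.float32)); print(len(P),r)
```

```text
tilt amp 0.0035 mean -0.0182 next max at t= 16.108 res 0.0008
xmin amp 1.309 mean -38.9387 next max at t= 16.649 res 0.2063
xmax amp 1.296 mean 30.7156 next max at t= 16.652 res 0.1608
now 15.8833
[ 0.5367 -0.2667  0.3945]
[[-0.1112 -0.9938]
 [-0.9938  0.1112]
 [ 0.     -0.    ]]
3979 ((536.9225463867188, -271.95672607421875), (183.25747680664062, 254.09286499023438), 83.75492858886719)
```

View pics/w3.png

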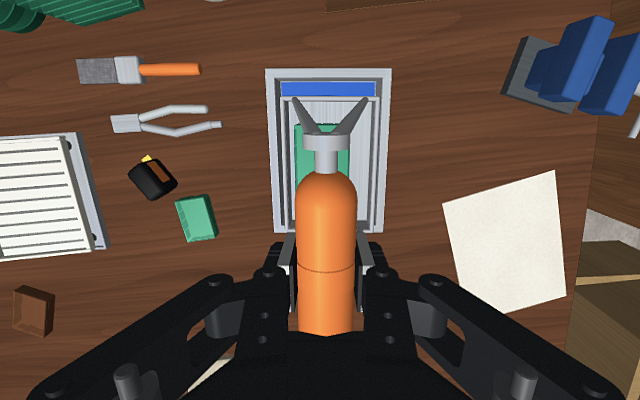

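Wrist view: the tray (270–390, 95–230) sits square over the pan, with even side margins and the blue mat strip at (328,88). Swing is 0.0035 rad and the origin is about 1 mm from the pan's middle across. Holding still, with a check along the pan's length.

step_arm --steps '[{"xyz": [0,0,0],"turn": [0,0,0],"gripper": -1},{"xyz": [0,0,0],"turn": [0,0,0],"gripper": -1},{"xyz": [0,0,0],"turn": [0,0,0],"gripper": -1},{"xyz": [0,0,0],"turn": [0,0,0],"gripper": -1},{"xyz": [0,0,0],"turn": [0,0,0],"gripper": -1},{"xyz": [0,0,0],"turn": [0,0,0],"gripper": -1},{"xyz": [0,0,0],"turn": [0,0,0],"gripper": -1},{"xyz": [0,0,0],"turn": [0,0,0],"gripper": -1},{"xyz": [0,0,0],"turn": [0,0,0],"gripper": -1},{"xyz": [0,0,0],"turn": [0,0,0],"gripper": -1},{"xyz": [0,0,0],"turn": [0,0,0],"gripper": -1},{"xyz": [0,0,0],"turn": [0,0,0],"gripper": -1},{"xyz": [0,0,0],"turn": [0,0,0],"gripper": -1},{"xyz": [0,0,0],"turn": [0,0,0],"gripper": -1},{"xyz": [0,0,0],"turn": [0,0,0],"gripper": -1},{"xyz": [0,0,0],"turn": [0,0,0],"gripper": -1},{"xyz": [0,0,0],"turn": [0,0,0],"gripper": -1},{"xyz": [0,0,0],"turn": [0,0,0],"gripper": -1},{"xyz": [0,0,0],"turn": [0,0,0],"gripper": -1},{"xyz": [0,0,0],"turn": [0,0,0],"gripper": -1}]'

```text
time_s: 17.6
position: [0.5367, -0.2667, 0.3945]
tool_rot: [[-0.111, -0.994, 0.0], [-0.994, 0.111, 0.0], [-0.0, -0.0, -1.0]]
ft_force: [-0.1, 0.4, -9.1]
grip_width: 0.0263
```

```bash
cat > chk.py <<'E'
from h import *
c,s=np.cos(np.radians(-6.3)),np.sin(np.radians(-6.3)); O=np.array([.537,-.272])
def tray(zr):
  for n in ('wrist','scene'):
    b,e,f=grab(n); P=cloud(np.ones(b.shape[:2],bool),e,f); q=(P[:,:2]-O)@np.array([[c,-s],[s,c]])
    k=(P[:,2]>zr[0])&(P[:,2]<zr[1])&(abs(q[:,0])<.13)&(abs(q[:,1])<.072); q=q[k]
    print(n,len(q),'x',(1e3*np.percentile(q[:,0],[1,99])).round(1),'y',(1e3*np.percentile(q[:,1],[1,99])).round(1))
E
python3 - <<'E'
from chk import *
tray((.142,.158)); tilt(21,show=False)
E
```

```text
wrist 1947 x [-87.   85.2] y [-60.4  58.7]
scene 505 x [-88.2  85.3] y [-57.5  60.7]
tilt amp 0.0002 mean -0.0196 next max at t= 19.424 res 0.0008
xmin amp 0.0071 mean -39.0666 next max at t= 18.853 res 0.0345
xmax amp 0.0248 mean 30.6851 next max at t= 18.723 res 0.0351
now 18.75
```

Dead still (0.0002 rad) and centred within 2 mm in both axes. I'll hold one more second, then lower.

step_arm --steps '[{"xyz": [0,0,0],"turn": [0,0,0],"gripper": -1},{"xyz": [0,0,0],"turn": [0,0,0],"gripper": -1},{"xyz": [0,0,0],"turn": [0,0,0],"gripper": -1},{"xyz": [0,0,0],"turn": [0,0,0],"gripper": -1},{"xyz": [0,0,0],"turn": [0,0,0],"gripper": -1},{"xyz": [0,0,0],"turn": [0,0,0],"gripper": -1},{"xyz": [0,0,0],"turn": [0,0,0],"gripper": -1},{"xyz": [0,0,0],"turn": [0,0,0],"gripper": -1},{"xyz": [0,0,0],"turn": [0,0,0],"gripper": -1},{"xyz": [0,0,0],"turn": [0,0,0],"gripper": -1},{"xyz": [0,0,0],"turn": [0,0,0],"gripper": -1},{"xyz": [0,0,0],"turn": [0,0,0],"gripper": -1}]'

```text
time_s: 19.75
position: [0.5367, -0.2667, 0.3945]
tool_rot: [[-0.111, -0.994, 0.0], [-0.994, 0.111, 0.0], [-0.0, -0.0, -1.0]]
ft_force: [-0.2, -0.3, -8.4]
grip_width: 0.0261
```

step_arm --steps '[{"xyz": [0,0,0.04],"turn": [0,0,0],"gripper": -1},{"xyz": [0,0,0.08],"turn": [0,0,0],"gripper": -1},{"xyz": [0,0,0.12],"turn": [0,0,0],"gripper": -1},{"xyz": [0,0,0.15],"turn": [0,0,0],"gripper": -1},{"xyz": [0,0,0.15],"turn": [0,0,0],"gripper": -1},{"xyz": [0,0,0.15],"turn": [0,0,0],"gripper": -1},{"xyz": [0,0,0.15],"turn": [0,0,0],"gripper": -1},{"xyz": [0,0,0.15],"turn": [0,0,0],"gripper": -1},{"xyz": [0,0,0.15],"turn": [0,0,0],"gripper": -1},{"xyz": [0,0,0.15],"turn": [0,0,0],"gripper": -1},{"xyz": [0,0,0.15],"turn": [0,0,0],"gripper": -1},{"xyz": [0,0,0.15],"turn": [0,0,0],"gripper": -1},{"xyz": [0,0,0.15],"turn": [0,0,0],"gripper": -1},{"xyz": [0,0,0.15],"turn": [0,0,0],"gripper": -1},{"xyz": [0,0,0.15],"turn": [0,0,0],"gripper": -1},{"xyz": [0,0,0.15],"turn": [0,0,0],"gripper": -1},{"xyz": [0,0,0.12],"turn": [0,0,0],"gripper": -1},{"xyz": [0,0,0.08],"turn": [0,0,0],"gripper": -1},{"xyz": [0,0,0.04],"turn": [0,0,0],"gripper": -1},{"xyz": [0,0,0],"turn": [0,0,0],"gripper": -1}]'

```text
time_s: 21.42
position: [0.5367, -0.2667, 0.297]
tool_rot: [[-0.111, -0.994, -0.0], [-0.994, 0.111, 0.0], [-0.0, 0.0, -1.0]]
ft_force: [-0.5, 1.0, -8.6]
grip_width: 0.0262
```

step_arm --steps '[{"xyz": [0,0,0.03],"turn": [0,0,0],"gripper": -1},{"xyz": [0,0,0.03],"turn": [0,0,0],"gripper": -1},{"xyz": [0,0,0.03],"turn": [0,0,0],"gripper": -1},{"xyz": [0,0,0.03],"turn": [0,0,0],"gripper": -1},{"xyz": [0,0,0.03],"turn": [0,0,0],"gripper": -1},{"xyz": [0,0,0.03],"turn": [0,0,0],"gripper": -1},{"xyz": [0,0,0.03],"turn": [0,0,0],"gripper": -1},{"xyz": [0,0,0.02],"turn": [0,0,0],"gripper": -1},{"xyz": [0,0,0.02],"turn": [0,0,0],"gripper": -1},{"xyz": [0,0,0],"turn": [0,0,0],"gripper": -1}]'

```text
time_s: 22.25
position: [0.5367, -0.2667, 0.2872]
tool_rot: [[-0.111, -0.994, -0.0], [-0.994, 0.111, 0.0], [-0.0, 0.0, -1.0]]
ft_force: [0.1, 1.0, -8.9]
grip_width: 0.0262
```

step_arm --steps '[{"xyz": [0,0,0.02],"turn": [0,0,0],"gripper": -1},{"xyz": [0,0,0.02],"turn": [0,0,0],"gripper": -1},{"xyz": [0,0,0.02],"turn": [0,0,0],"gripper": -1},{"xyz": [0,0,0],"turn": [0,0,0],"gripper": -1}]'

```text
time_s: 22.58
position: [0.5368, -0.2674, 0.2868]
tool_rot: [[-0.112, -0.994, 0.003], [-0.994, 0.112, -0.003], [0.003, -0.003, -1.0]]
ft_force: [-3.4, -1.4, 5.3]
grip_width: 0.0261
```

Run:
```python
from chk import *
swing(2); tray((.03,.048))
```

```text
22.58 1178.0 -26.6 -10.6 254.4 -3.41 -1.41 5.29
22.63 1176.0 -26.5 -10.6 254.5 -3.34 -2.6 5.37
wrist 3425 x [-85.9 114.9] y [-60.3  58.7]
scene 1135 x [-116.8  119.4] y [-65.8  65.1]
```

Run:
```python
from h import *
tilt(4);
```

```text
tilt amp 0.012 mean -0.0259 next max at t= 23.93 res 0.0008
xmin amp 0.4679 mean -40.8476 next max at t= 23.9 res 0.0026
xmax amp 0.0839 mean 29.2329 next max at t= 22.983 res 0.0125
now 22.9833
[[ 2.2783e+01 -1.7000e-02 -4.0428e+01  2.9257e+01 -2.4720e+00]
 [ 2.2883e+01 -1.5000e-02 -4.0381e+01  2.9285e+01 -2.6200e+00]]
```

Contact is made (wrist force went from −8.9 to +5.3 N), but the basket still leans 0.016 rad on one edge. I'll shift the pin 4.5 mm toward tool +x to stand it flat, then check.

step_arm --steps '[{"xyz": [0.03,0,0],"turn": [0,0,0],"gripper": -1},{"xyz": [0.03,0,0],"turn": [0,0,0],"gripper": -1},{"xyz": [0.03,0,0],"turn": [0,0,0],"gripper": -1},{"xyz": [0.02,0,0],"turn": [0,0,0],"gripper": -1},{"xyz": [0,0,0],"turn": [0,0,0],"gripper": -1},{"xyz": [0,0,0],"turn": [0,0,0],"gripper": -1}]'

```text
time_s: 23.48
position: [0.5362, -0.2715, 0.286]
tool_rot: [[-0.112, -0.994, 0.001], [-0.994, 0.112, -0.002], [0.002, -0.001, -1.0]]
ft_force: [-4.2, -2.0, 6.3]
grip_width: 0.0259
```

Run:
```python
from h import *
tilt(4);
```

```text
tilt amp 0.0175 mean 0.0176 next max at t= 24.118 res 0.0001
xmin amp 0.5436 mean -43.318 next max at t= 24.074 res 0.0224
xmax amp 0.1074 mean 25.6241 next max at t= 24.139 res 0.0004
now 23.6833
[[ 2.3483e+01  4.0000e-03 -4.3802e+01  2.5551e+01 -1.9930e+00]
 [ 2.3583e+01  0.0000e+00 -4.3823e+01  2.5519e+01 -2.2050e+00]]
```

step_arm --steps '[{"xyz": [0,0,-0.01],"turn": [0,0,0],"gripper": -1},{"xyz": [0,0,-0.01],"turn": [0,0,0],"gripper": -1},{"xyz": [0,0,0],"turn": [0,0,0],"gripper": -0.3},{"xyz": [0,0,0],"turn": [0,0,0],"gripper": -0.2},{"xyz": [0,0,0],"turn": [0,0,0],"gripper": 0},{"xyz": [0,0,0],"turn": [0,0,0],"gripper": 0.4},{"xyz": [0,0,0],"turn": [0,0,0],"gripper": 0.8},{"xyz": [0,0,0],"turn": [0,0,0],"gripper": 0.8},{"xyz": [0,0,0],"turn": [0,0,0],"gripper": 0.8},{"xyz": [0,0,0],"turn": [0,0,0],"gripper": 0.8}]'

```text
time_s: 24.52
position: [0.5362, -0.271, 0.2857]
tool_rot: [[-0.111, -0.994, 0.0], [-0.994, 0.111, 0.0], [-0.0, -0.0, -1.0]]
ft_force: [-1.2, 0.5, 0.6]
grip_width: 0.0768
```

step_arm --steps '[{"xyz": [0,0,-0.1],"turn": [0,0,0],"gripper": 0.8},{"xyz": [0,0,-0.2],"turn": [0,0,0],"gripper": 0.8},{"xyz": [0,0,-0.3],"turn": [0,0,0],"gripper": 0.8},{"xyz": [0,0,-0.4],"turn": [0,0,0],"gripper": 0.8},{"xyz": [0,0,-0.5],"turn": [0,0,0],"gripper": 0.8},{"xyz": [0,0,-0.5],"turn": [0,0,0],"gripper": 0.8},{"xyz": [0,0,-0.5],"turn": [0,0,0],"gripper": 0.8},{"xyz": [0,0,-0.3],"turn": [0,0,0],"gripper": 0.8},{"xyz": [0,0,0],"turn": [0,0,0],"gripper": 0.8},{"xyz": [0,0,0],"turn": [0,0,0],"gripper": 0.8}]'

```text
time_s: 25.35
position: [0.5362, -0.271, 0.3982]
tool_rot: [[-0.111, -0.994, 0.001], [-0.994, 0.111, -0.001], [0.001, -0.001, -1.0]]
ft_force: [0.9, -0.1, -1.4]
grip_width: 0.0771
```

Run:
```python
from h import *
grip('wrist','w4.png'); o=env.observe(); print(o['position'].round(4),o['ft_force'].round(1))
b,e,f=grab('scene'); cv2.imwrite('pics/s4.png',cv2.resize(b[80:320,150:440],None,fx=2.4,fy=2.4,interpolation=cv2.INTER_CUBIC)[...,::-1])
b,e,f=grab('wrist'); h=cv2.cvtColor(b,cv2.COLOR_RGB2HSV)
P=cloud((h[...,0]>60)&(h[...,0]<90)&(h[...,1]>90),e,f); P=P[(abs(P[:,0]-.537)<.12)&(abs(P[:,1]+.272)<.08)]
A=np.c_[P[:,:2],np.ones(len(P))]; print('glass',len(P),np.median(P,0).round(4),'slopes',np.linalg.lstsq(A,P[:,2],rcond=None)[0].round(3))
```

```text
wrist 3349 top z 0.2976 [ 535.6 -273.1] [27.6 90.9] 82.8
[ 0.5361 -0.271   0.3972] [-1.  -0.6 -0.6]
glass 988 [ 0.5576 -0.2428  0.0319] slopes [-0.007 -0.137  0.004]
```

View pics/s4.png

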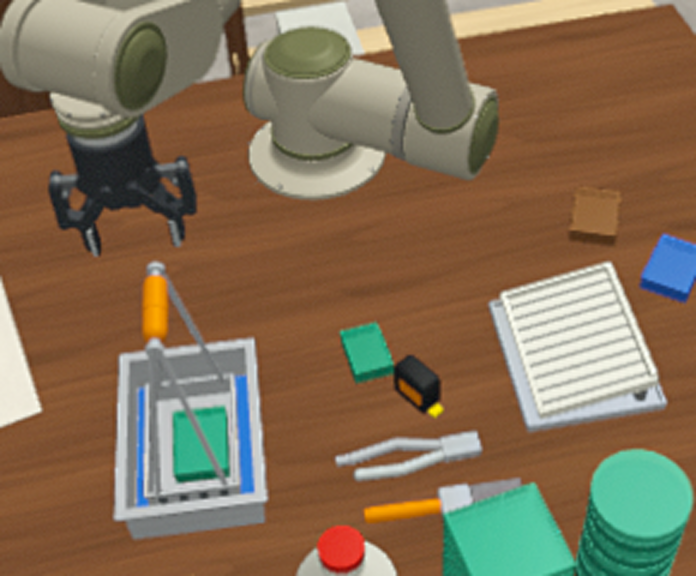

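The basket stands in the middle of the pan with the glass inside. The pin is at (0.5356, −0.2731, 0.2836), against 0.284 expected for standing flat. The bystanders are in place and the gripper is clear by about 85 mm. Handing in.

```bash
python3 -c "
from rig import order; print(order.close_job())"
```

```text
the job is handed in; nothing more can be done
None
```

The basket is standing in the middle of the pan with the glass inside, the gripper is drawn back, and the job was handed in at about 25.5 s of the 62 s allowed. No verdict was reported.

- **Lift:** I tipped the basket upright on the rack before lifting it. It still swung 0.062 rad afterwards, and two timed pin steps damped that. The first step came about 0.1 s too early and left 0.037 rad.
- **Carry and hold:** The carry added almost no swing (0.0035 rad on arrival). It hung at 0.0002 rad for the last part of the nearly 5 s hold. It was within 2 mm of the pan's middle and square to about 0.2°, and its underside was about 50 mm above the rim.
- **Set down:** It touched down on one edge with a 0.016–0.018 rad lean, because the glass lies off-centre. I stood it flat with a 4.5 mm shift of the pin before letting go.

**Last checks:**
- The grip is at (0.5356, −0.2731), about 2 mm from the pan's middle.
- The pin is at 0.2836 m and the glass top at 0.032 m, both as expected for standing flat. Tilt was 0.00–0.004 rad just before release.
- By eye, the tape measure, offcut, pliers and brush had not moved; I did not re-measure them.
- The gripper is about 85 mm clear of the basket.

**One reading disagreed:** a last rough fit of the glass surface gave a slope of 0.137. It had no outlier filter, and I set it aside because the grip position and heights all say the basket is flat.

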